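Open and lock the fume extractor's damper on a jeweller's bench

TASK

Before soldering, open the damper of the fume extractor and lock it open: push the red knob along the long leg of its L-shaped slot right to the corner, then push it sideways to the end of the short leg, and take the hand away. Only push the knob from outside, do not take it between the fingers, and leave the jar, the dish and the wooden block around the extractor where they are.

Things in the scene. Friction and masses are not known exactly. Their poses are not given: they have to be found in the camera images.
- extractor: Fixed blue steel box, 260 (x) by 200 (y) by 85 mm high, flat grey top. Origin: centre of underside, at bench level. Duct stub at +x end. Top has a grille (-y half, flat) and a dark L slot 16 mm wide: long leg's centre line along +x from (-45, 20) to the corner (40, 20) mm, short leg along +y to (40, 65). For a fingertip the top is flat and closed but for the knob (screws stand up 1 mm).
- knob: Red upright cylinder, 26 mm across, top 34.5 mm above the top plate. Origin: on its axis at plate level. Its pin is captive in the slot. Starts in the first 30 mm of the long leg, far from the corner; carries a yellow blade under the grille; enters the short leg only when within about 3 mm of the corner. Slides stiffly (2 to 3 N), no spring, stays where left; hard stops at both ends.
- slot_corner (a point): Point on the top plate's surface where the knob's axis stands when it is fully at the corner of the slot.
- slot_end (a point): Point on the top plate's surface where the knob's axis stands when it is at the closed end of the short leg, 45 mm from the corner along the extractor's +y.
- flux_jar: Loose amber jar with a white cap, 52 mm in diameter, 60 mm high, standing on the bench beside the extractor; origin: centre of its underside. Leave alone.
- copper_dish: Loose small copper bowl, 70 mm in diameter, 30 mm high, on the bench beside the extractor; origin: centre of its underside. Leave alone.
- burr_block: Loose round wooden block, 60 mm in diameter, 42 mm high, with thin steel bits standing 20 mm out of its top, on the bench beside the extractor; origin: centre of its underside. Leave alone.
- solder_board: Fixed steel tray 220 by 160 mm with a white fire brick on it, 42 mm high in all, at the robot's right; origin: centre of its underside. Not part of the job.

How it is judged:
By the outcome, as a careful person would: the job done as asked, in the order asked, and still so for the second after the job is handed in, with the robot touching nothing.
It also fails if it takes over 42 s, if anything falls off the work surface, if the arm or the gripper's body presses on something with over 40 N, if the wrist force passes 120 N, or if a joint passes its speed limit or range.

ROBOT

A 6-joint arm with a two-finger parallel gripper is mounted at the origin on the work surface. World frame = base frame: x ahead of the robot, y to its left, z up, the work surface at z = 0. Lengths are in mm, angles in rad, forces in N, time in s.
With the tool pointing down it reaches from about 375 to 925 mm from the base axis. Payload 5.7 kg.
Tool frame: the origin (TCP) lies at the very end of the fingers, on their centre line; the grasp point (between the pads) lies 19 mm behind it; x points along the fingers, y is the direction in which the jaws open and shut, and the axes are right-handed (so a half turn about x gives the same grasp; the last joint's range is limited). The gripper opens to 88 mm and grips with 3 to 60 N. Pads are 20 mm wide; open, the fingers measure 115 mm over their backs; the gripper's body (75 mm by 178 mm) begins 61 mm behind the grasp point.
Start: joints at [-1.407, 0.359, 1.51, -0, 1.272, -0.115], TCP at [165.107, -576.803, 222.623] pointing down, gripper open.
Joint ranges: [-2.97, 2.97], [-1.01, 2.36], [0.21, 2.38], [-0.96, 4.11], [0.2, 2.71], [-2.98, 2.98]. Speed limits (rad/s): [2.39, 2.39, 3.14, 3.14, 3.14, 3.14].

INTERFACE

Orientations are given as a rotation vector (axis times angle).
In Python, from rig import bot gives the robot as it stands.
- The arm moves only by the tool apply_moves, never from a script. Its argument "targets" is a list of rows, each a list of 2 entries, a list of its own where there are three numbers: the shift along the tool's x, y, z in mm, then the turn, a rotation vector about the tool's x, y, z in rad. A call has 1 to 5 rows; each row is the pose to reach, as a shift and turn from the pose commanded when the call began, along the tool's axes at that moment; what a row does not reach only later rows make up. A row lasts 1/10 s, in which the tool goes at most 50 mm and 8.59 degrees, less where a joint would pass 70% of its speed; a pose out of reach is approached as far as the arm can. A call with a gripper value outside its range is refused whole. "jaw" is the gripper command: -1 is shut, 1 is fully open, values between are in proportion, set as the call begins (left out, the last holds). The fingers move at their own pace and stop on an object; "squeeze" is the grip in N (left out, the last holds). Time passes only in rows, so rows that repeat a pose let the fingers close. It gives the time, the measured TCP pose, the force and the opening at its end, in the units of the state.
- bot.read_state(): the state, without advancing time (a new reading comes with each control period).
- bot.get_image(name): name is "scene" or "top" or "wrist"; returns a dict with "pixels" (420x560x3 uint8, red, green, blue), "vfov" (degrees; the focal length in pixels is half the picture's height over the tangent of half this angle, whatever the lens; pixels are square), "cx", "cy" (the principal point, pixels), "T" (4x4, takes a point from camera to world coordinates); the wrist camera has in their place "tool_from_camera" (4x4, takes a point from camera to tool coordinates, whose origin is the TCP and whose axes are the tool frame's). Camera axes: x right, y up, looking along -z (the intrinsics and any distortion apply to the point x, -y, -z); pixel columns grow to the right and rows downward; lengths in mm; the calibration is good to about 2 mm. A picture is of the moment at which its call begins: read the wrist's pose just before it. There is no depth.
- bot.hand_in(): hands the job in, once; it reports no verdict.
Trained networks look in a picture, given as the dict that the camera call returned (one of the last four; its "shot" number tells which), for a name from the list of things; names that differ only in an ending like _2 or _b are one class to them, and where a whole thing is asked for, a point or a joint stands for the part that bears it (a point fixed in the world has none). Each returns a list of dicts, best first, with "conf" (0 to 1); they miss things now and then, are a little off and sometimes report something else, mostly with a low value. They report only what shows in the picture. A call takes as long as a camera call.
- bot.boxes_of(picture, target): "point" ([row, column] in pixels, amid what is visible of it).
- bot.masks_of(picture, target): "pixels" (420x560 bool, what is visible of it) and "point" ([row, column] in pixels, amid what is visible of it).
The state is a dict: "clock": time; "joint_positions": joint angles; "joint_velocities": joint speeds; "tau": joint torques, N m; "position": TCP position; "ee_rot": TCP orientation; "ft_force": force on the tool from outside, world axes, zero at the start; "wrist_torque": the same for the moment, N m; "width": opening from 0.0 (shut) to 1.0 (fully open).
Only numpy, scipy, OpenCV 4.12 (cv2) and the standard library are available. Lean on these libraries where they do the work, as an engineer would, in place of code of your own. Each camera call takes 0.05 s, during which the arm holds its last target. There are 200 camera calls.

## Working session

There is one attempt and no reset: what is moved stays moved. The work goes in short steps, Python scripts to look and compute and a tool call to move; the robot and the scene stay as the last step left them, time stands still between calls to the robot, and variables do not carry over. Pictures are saved under pics/ and viewed, about 8 in all and at most 12, crops included, and the job is handed in when it is done.

Besides the shell and the picture viewer there is one more tool, called after "Request:" in YAML: its name, and indented under it one key for each argument. apply_moves: Moves the arm, as the interface text tells. Its arguments: {"type":"object","properties":{"targets":{"type":"array"},"jaw":{"type":"number"},"squeeze":{"type":"number"}},"required":["targets"]}

```bash
mkdir -p pics; ls
cat > h.py <<'E'
import numpy as np, cv2
from rig import bot
def K(p):
    f=p["pixels"].shape[0]/2/np.tan(np.radians(p["vfov"])/2); return f
def ray(p,rc,T=None):
    f=K(p); T=p["T"] if T is None else T; T=np.array(T)
    d=np.array([(rc[1]-p["cx"])/f,-(rc[0]-p["cy"])/f,-1.0])
    return T[:3,3],T[:3,:3]@d
def onz(p,rc,z,T=None):
    o,d=ray(p,rc,T); return o+d*(z-o[2])/d[2]
def proj(p,X,T=None):
    T=np.array(p["T"] if T is None else T); c=T[:3,:3].T@(np.array(X,float)-T[:3,3]); f=K(p)
    return [p["cy"]-f*c[1]/-c[2], p["cx"]+f*c[0]/-c[2]]
E
python3 - <<'E'
from h import *
s=bot.read_state();print(s)
for n in("scene","top"):
    p=bot.get_image(n);print(n,{k:v for k,v in p.items() if k!="pixels"})
    cv2.imwrite(f"pics/{n}1.png",p["pixels"][...,::-1])
    for t in("knob","extractor","flux_jar","copper_dish","burr_block"):
        for d in bot.masks_of(p,t)[:2]:
            m=d["pixels"];print(t,round(d["conf"],2),np.round(d["point"],1),m.sum(), np.round(onz(p,d["point"],119.5 if t=="knob" else 85 if t=="extractor" else 40),0))
            if t=="extractor": print(cv2.boxPoints(cv2.minAreaRect(np.argwhere(m)[:,::-1].astype(np.float32))))
E
```

```text
pics
{'clock': 0.0, 'joint_positions': array([-1.40710728e+00,  3.59520069e-01,  1.51143392e+00, -3.08293866e-05,
        1.27249956e+00, -1.15065999e-01]), 'joint_velocities': array([ 0.00239669,  0.0008724 , -0.00047612,  0.0025864 ,  0.00079388,
       -0.00151354]), 'tau': array([-5.84111694e-03, -5.15395010e+01, -2.70730484e+01,  6.66597392e-02,
        3.50049755e-02, -1.36733370e-04]), 'position': array([ 164.98233377, -576.14613961,  221.8000671 ]), 'ee_rot': array([ 2.07283104,  0.29275835, -2.07298738]), 'ft_force': array([ 0.371972  , -0.53437798,  0.7526676 ]), 'wrist_torque': array([-0.04896806,  0.02389842,  0.00732602]), 'width': 1.003113765797977}
scene {'vfov': 56.70187147170693, 'cx': 279.3428914197542, 'cy': 205.99550197660412, 'T': array([[-8.69467017e-01, -4.04932639e-01,  2.82942865e-01,
         8.52001474e+02],
       [ 4.93717841e-01, -6.93277431e-01,  5.24984855e-01,
         3.91508357e+02],
       [-1.64256003e-02,  5.96150956e-01,  8.02704328e-01,
         9.42241552e+02],
       [ 0.00000000e+00,  0.00000000e+00,  0.00000000e+00,
         1.00000000e+00]
[... 401 characters left out ...]
 array([[ 7.18257918e-03,  9.94709639e-01, -1.02475091e-01,
         4.32781168e+02],
       [-9.99973668e-01,  7.25096908e-03,  2.94889121e-04,
        -1.53272178e+02],
       [ 1.03637277e-03,  1.02470275e-01,  9.94735527e-01,
         1.11397952e+03],
       [ 0.00000000e+00,  0.00000000e+00,  0.00000000e+00,
         1.00000000e+00]]), 'shot': 2}
knob 0.59 [206.5 252.4] 109 [529. -80. 120.]
extractor 0.95 [200.5 261.8] 7815 [ 548. -102.   85.]
[[216.07709 247.64725]
 [229.36128 137.5781 ]
 [306.56433 146.89569]
 [293.28015 256.96484]]
flux_jar 0.73 [220.8 327.8] 289 [ 499. -280.   40.]
copper_dish 0.86 [197.9 204.8] 481 [559.  56.  40.]
burr_block 0.94 [231.1 199.9] 406 [469.  67.  40.]
```

Run:
```python
import cv2,numpy as np
a=cv2.imread("pics/scene1.png");b=cv2.imread("pics/top1.png")
a=cv2.resize(a[150:330,150:400],(800,576),interpolation=cv2.INTER_CUBIC);b=cv2.resize(b[110:290,160:360],(640,576),interpolation=cv2.INTER_CUBIC)
cv2.imwrite("pics/sc.png",a);cv2.imwrite("pics/tc.png",b)
```

```text
(no output)
```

View pics/sc.png

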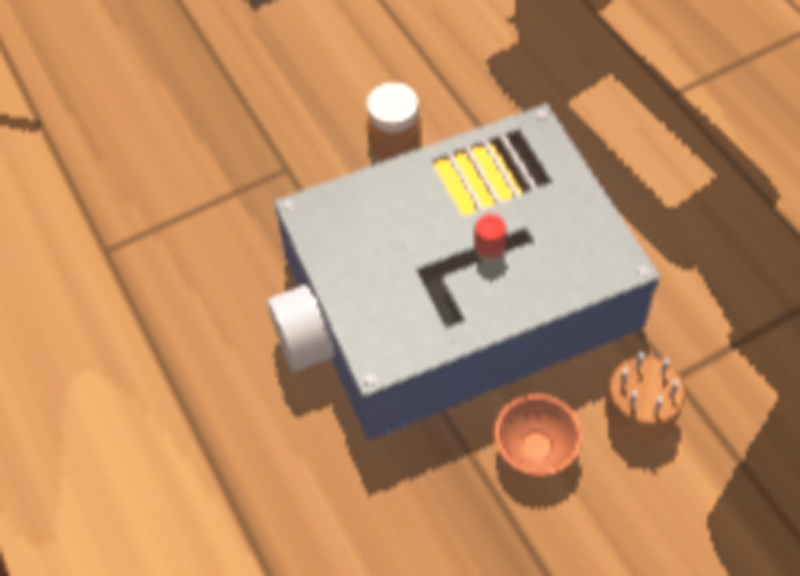

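View pics/tc.png

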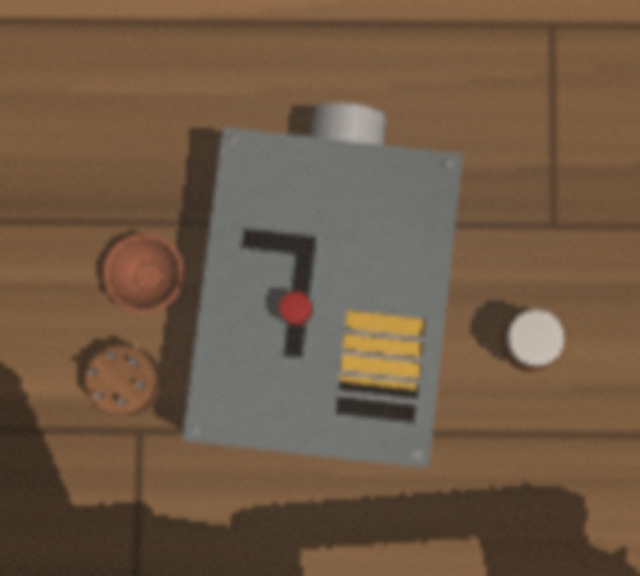

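View pics/scene1.png

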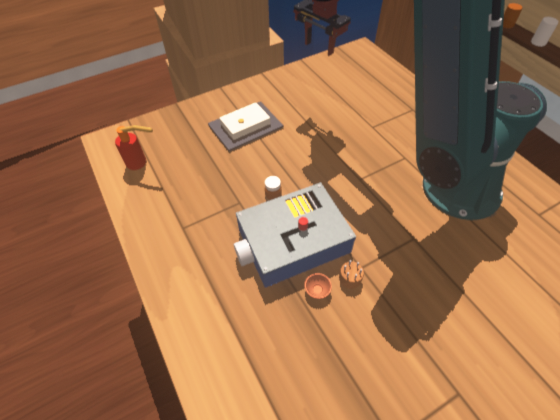

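Run:
```python
from h import *
from scipy.optimize import least_squares
# corners order: (+x,+y),(+x,-y),(-x,-y),(-x,+y)
L=np.array([[130,100],[130,-100],[-130,-100],[-130,100]])
tc=np.array([[221,128],[461,155],[429,466],[184,440]])/3.2+[160,110]
sc=np.array([[370,390],[277,205],[545,105],[657,280]])/3.2+[150,150]
P={n:bot.get_image(n) for n in("top","scene")}
def res(v,which=("top","scene")):
    r=[]
    for n,c in(("top",tc),("scene",sc)):
        if n in which:
            R=np.array([[np.cos(v[2]),-np.sin(v[2])],[np.sin(v[2]),np.cos(v[2])]])
            r+=[np.array(proj(P[n],[*(R@l+v[:2]),85]))[::-1]-q for l,q in zip(L,c)]
    return np.ravel(r)
for w in(("top",),("scene",),("top","scene")):
    o=least_squares(res,[550,-100,0],args=(w,));print(w,np.round(o.x,3),np.round(o.fun,1))
v=o.x
for n,rc in(("top",(308/3.2+110,295/3.2+160)),("scene",(220/3.2+150,490/3.2+150))):
    print(n,onz(P[n],rc,119.5))
    vv=v if 1 else 0
R=np.array([[np.cos(v[2]),-np.sin(v[2])],[np.sin(v[2]),np.cos(v[2])]])
for l in([-45,20],[40,20],[40,65]):print(l,R@l+v[:2])
print(bot.read_state()["position"],bot.read_state()["clock"])
```

```text
('top',) [ 5.43733e+02 -1.00716e+02 -9.90000e-02] [ 0.2 -0.1  0.1 -0.7  0.   0.4 -0.3  0.3]
('scene',) [ 5.4408e+02 -9.5737e+01 -9.8000e-02] [-1.4  2.  -0.8 -1.   0.7 -0.5  1.7 -1.4]
('top', 'scene') [ 5.43713e+02 -9.85530e+01 -9.80000e-02] [-0.7 -0.1 -0.8 -0.7 -0.8  0.4 -1.1  0.4 -1.9  1.1 -1.1 -1.8  0.2 -1.2
  1.1 -2.2]
top [529.66489285 -79.78967632 119.5       ]
scene [529.3956399  -80.29713663 119.5       ]
[-45, 20] [500.88996388 -74.23845428]
[40, 20] [585.48067469 -82.56981937]
[40, 65] [589.89139738 -37.78650188]
[ 165.11448733 -576.79433091  222.64004212] 0.7
```

```bash
cat >> h.py <<'E'
from scipy.spatial.transform import Rotation as Ro
C=np.array([543.9,-99.5]); YAW=-0.0985
ex=np.array([np.cos(YAW),np.sin(YAW)]); ey=np.array([-ex[1],ex[0]])
def W(l,z): return np.array([*(C+l[0]*ex+l[1]*ey),z])
def loc(p): d=np.array(p)[:2]-C; return np.round([d@ex,d@ey],1)
def rel(s,pos,sgn=1):
    R=Ro.from_rotvec(s["ee_rot"]); y=np.r_[sgn*ey,0]; x=np.array([0,0,-1.]); z=np.cross(x,y)
    G=Ro.from_matrix(np.c_[x,y,z])
    return np.round(R.inv().apply(np.array(pos)-s["position"]),1),np.round((R.inv()*G).as_rotvec(),3)
E
python3 - <<'E'
from h import *
s=bot.read_state(); print(np.round(Ro.from_rotvec(s["ee_rot"]).as_matrix(),3))
for g in(1,-1): print(rel(s,W((-70,20),200),g))
print(W((-70,20),200), loc([529.5,-80]))
E
```

```text
[[-0.     0.275 -0.961]
 [ 0.    -0.961 -0.275]
 [-1.    -0.    -0.   ]]
(array([  22.7, -399. , -437.8]), array([-2.764, -0.   , -0.   ]))
(array([  22.7, -399. , -437.8]), array([ 0.377, -0.   ,  0.   ]))
[476.20612026 -72.71308818 200.        ] [-16.2  18. ]
```

Request:
apply_moves:
  targets:
    - [[0, -33, -36], [0, 0, 0]]
    - [[0, -66, -72], [0, 0, 0]]
    - [[0, -99, -108], [0, 0, 0]]
    - [[0, -132, -144], [0, 0, 0]]
    - [[0, -165, -180], [0, 0, 0]]
  jaw: -1
  squeeze: 10

```text
clock: 1.2
position: [293.4, -367.0, 222.8]
ee_rot: [2.073, 0.29, -2.072]
ft_force: [0.7, 0.0, 0.3]
width: 0.587
```

Request:
apply_moves:
  targets:
    - [[0, -33, -36], [0, 0, 0]]
    - [[0, -66, -72], [0, 0, 0]]
    - [[0, -99, -108], [0, 0, 0]]
    - [[0, -132, -144], [0, 0, 0]]
    - [[0, -165, -180], [0, 0, 0]]

```text
clock: 1.7
position: [421.2, -158.7, 223.0]
ee_rot: [2.073, 0.29, -2.071]
ft_force: [0.7, -0.8, 0.0]
width: 0.131
```

Request:
apply_moves:
  targets:
    - [[5, -33, -36], [0.13, 0, 0]]
    - [[10, -60, -68], [0.25, 0, 0]]
    - [[20, -69, -78], [0.377, 0, 0]]
    - [[22, -69, -78], [0.377, 0, 0]]
    - [[22, -69, -78], [0.377, 0, 0]]

```text
clock: 2.2
position: [475.8, -72.7, 200.4]
ee_rot: [-2.172, 0.102, 2.175]
ft_force: [0.6, -0.4, -0.2]
width: 0.008
```

Run:
```python
from h import *
s=bot.read_state(); print(s["clock"],s["position"],s["width"],rel(s,W((-70,20),200),-1),rel(s,W((-65,20),97),-1))
p=bot.get_image("wrist");cv2.imwrite("pics/w1.png",p["pixels"][...,::-1])
R=np.eye(4);R[:3,:3]=Ro.from_rotvec(s["ee_rot"]).as_matrix();R[:3,3]=s["position"]
T=R@np.array(p["tool_from_camera"])
for d in bot.masks_of(p,"knob")[:2]:print(d["conf"],d["point"],onz(p,d["point"],108,T),loc(onz(p,d["point"],108,T)))
```

```text
2.2 [475.81808924 -72.67231589 200.35832628] 0.007611932903834232 (array([ 0.4,  0. , -0.4]), array([ 0.005,  0.001, -0.   ])) (array([103.4,   0. ,  -5.5]), array([ 0.005,  0.001, -0.   ]))
0.75 [142.4, 278.9] [529.56141198 -78.63047193 108.        ] [-16.3  19.4]
```

View pics/w1.png

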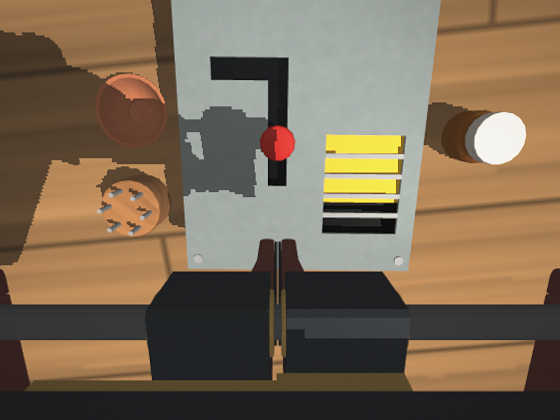

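Request:
apply_moves:
  targets:
    - [[35, 0, 0], [0, 0, 0]]
    - [[70, 0, 0], [0, 0, 0]]
    - [[95, 0, -3], [0, 0, 0]]
    - [[103, 0, -5], [0, 0, 0]]
    - [[103, 0, -5], [0, 0, 0]]

```text
clock: 2.8
position: [480.9, -74.0, 97.3]
ee_rot: [-2.169, 0.107, 2.172]
ft_force: [0.4, 0.6, -0.2]
width: 0.006
```

Request:
apply_moves:
  targets:
    - [[0, 0, -6], [0, 0, 0]]
    - [[0, 0, -12], [0, 0, 0]]
    - [[0, 0, -18], [0, 0, 0]]
    - [[0, 0, -24], [0, 0, 0]]
    - [[0, 0, -30], [0, 0, 0]]

```text
clock: 3.3
position: [511.2, -76.0, 98.0]
ee_rot: [-2.17, 0.106, 2.172]
ft_force: [-3.2, -0.2, 2.4]
width: 0.005
```

Request:
apply_moves:
  targets:
    - [[0, 0, -5], [0, 0, 0]]
    - [[0, 0, -10], [0, 0, 0]]
    - [[0, 0, -15], [0, 0, 0]]
    - [[0, 0, -20], [0, 0, 0]]
    - [[0, 0, -25], [0, 0, 0]]

```text
clock: 3.8
position: [536.3, -78.5, 97.6]
ee_rot: [-2.171, 0.106, 2.171]
ft_force: [-3.3, 0.3, 2.2]
width: 0.006
```

Request:
apply_moves:
  targets:
    - [[0, 0, -4], [0, 0, 0]]
    - [[0, 0, -8], [0, 0, 0]]
    - [[0, 0, -12], [0, 0, 0]]
    - [[0, 0, -16], [0, 0, 0]]
    - [[0, 0, -19], [0, 0, 0]]

```text
clock: 4.3
position: [555.4, -80.5, 97.6]
ee_rot: [-2.171, 0.107, 2.171]
ft_force: [-3.3, -0.9, 1.4]
width: 0.006
```

Request:
apply_moves:
  targets:
    - [[0, 0, -1], [0, 0, 0]]
    - [[0, 0, -2], [0, 0, 0]]
    - [[0, 0, -3], [0, 0, 0]]

```text
clock: 4.6
position: [557.9, -80.8, 97.6]
ee_rot: [-2.171, 0.107, 2.171]
ft_force: [-3.1, -0.5, 0.4]
width: 0.003
```

```bash
cat > look.py <<'E'
from h import *
import sys
s=bot.read_state(); print(s["clock"],s["position"],loc(s["position"]),np.round(s["ft_force"],1))
p=bot.get_image("wrist");cv2.imwrite(f"pics/{sys.argv[1]}.png",p["pixels"][...,::-1])
R=np.eye(4);R[:3,:3]=Ro.from_rotvec(s["ee_rot"]).as_matrix();R[:3,3]=s["position"]
T=R@np.array(p["tool_from_camera"])
for n,l in(("corner",(40,20)),("end",(40,65))):print(n,np.round(proj(p,W(l,85),T)))
for d in bot.masks_of(p,"knob")[:2]:print("wrist",d["conf"],d["point"],loc(onz(p,d["point"],108,T)))
p=bot.get_image("top")
for d in bot.masks_of(p,"knob")[:2]:print("top",d["conf"],d["point"],loc(onz(p,d["point"],117,p["T"])))
E
python3 look.py w2
```

```text
4.6 [557.90683046 -80.75898633  97.63159728] [12.1 20. ] [-3.1 -0.5  0.4]
corner [200. 278.]
end [200. 195.]
wrist 0.65 [141.9, 323.8] [72.4 -0.5]
wrist 0.55 [222.5, 275.3] [34.5 21.3]
top 0.64 [217.5, 328.6] [ -23.9 -177. ]
top 0.27 [220.4, 275.4] [-45.4 -44. ]
```

Knob about 5 mm short of the corner; continue in 1 mm steps watching the force.

Request:
apply_moves:
  targets:
    - [[0, 0, -1], [0, 0, 0]]
    - [[0, 0, -2], [0, 0, 0]]
    - [[0, 0, -3], [0, 0, 0]]

```text
clock: 5.1
position: [560.9, -81.1, 97.7]
ee_rot: [-2.171, 0.107, 2.171]
ft_force: [-2.7, -2.4, 1.0]
width: 0.006
```

Request:
apply_moves:
  targets:
    - [[0, 0, -1], [0, 0, 0]]
    - [[0, 0, -1], [0, 0, 0]]

```text
clock: 5.3
position: [561.7, -81.1, 97.6]
ee_rot: [-2.17, 0.107, 2.172]
ft_force: [-3.7, -1.2, 0.7]
width: 0.009
```

Request:
apply_moves:
  targets:
    - [[0, 0, -1], [0, 0, 0]]
    - [[0, 0, -1], [0, 0, 0]]

```text
clock: 5.5
position: [561.8, -81.0, 97.6]
ee_rot: [-2.168, 0.106, 2.174]
ft_force: [-5.9, -0.8, 4.2]
width: 0.006
```

Request:
apply_moves:
  targets:
    - [[0, 0, -1], [0, 0, 0]]
    - [[0, 0, -1], [0, 0, 0]]

```text
clock: 5.7
position: [561.9, -80.9, 97.6]
ee_rot: [-2.167, 0.106, 2.175]
ft_force: [-8.7, -1.8, 7.2]
width: 0.004
```

Request:
apply_moves:
  targets:
    - [[0, 0, -1], [0, 0, 0]]
    - [[0, 0, -1], [0, 0, 0]]

```text
clock: 5.9
position: [561.9, -80.8, 97.5]
ee_rot: [-2.165, 0.106, 2.177]
ft_force: [-11.0, -0.4, 7.5]
width: 0.005
```

```bash
python3 look.py w3
```

```text
5.9 [561.90705082 -80.8414194   97.49957259] [16.1 20.3] [-11.   -0.4   7.5]
corner [208. 279.]
end [207. 196.]
wrist 0.56 [220.1, 275.9] [39.8 21.3]
```

View pics/w3.png

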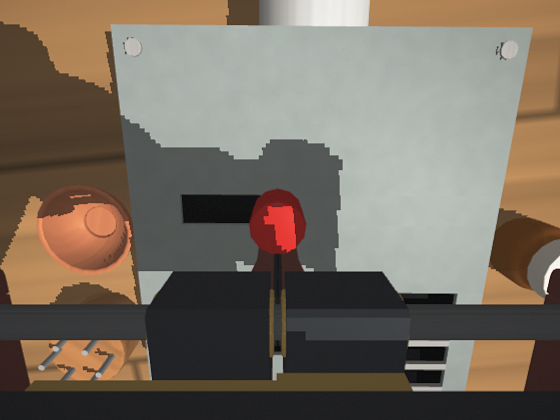

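Request:
apply_moves:
  targets:
    - [[0, 0, 10], [0, 0, 0]]
    - [[0, 0, 25], [0, 0, 0]]
    - [[0, 22, 25], [0, 0, 0]]
    - [[0, 44, 25], [0, 0, 0]]
    - [[0, 44, 25], [0, 0, 0]]

```text
clock: 6.6
position: [537.2, -124.8, 98.1]
ee_rot: [-2.174, 0.11, 2.167]
ft_force: [0.4, 0.1, 0.3]
width: 0.008
```

Request:
apply_moves:
  targets:
    - [[0, 0, -20], [0, 0, 0]]
    - [[0, 0, -44], [0, 0, 0]]
    - [[0, 0, -44], [0, 0, 0]]

```text
clock: 6.9
position: [583.7, -127.2, 98.3]
ee_rot: [-2.177, 0.107, 2.165]
ft_force: [-0.5, 0.6, -0.4]
width: 0.004
```

```bash
python3 look.py w4; python3 -c "
from h import *
print(rel(bot.read_state(),W((40,-18),97),-1))"
```

```text
6.9 [ 583.65723601 -127.15101172   98.26741986] [ 42.3 -23.6] [-0.5  0.6 -0.4]
corner [252. 201.]
end [252. 122.]
wrist 0.94 [257.2, 192.4] [46.5 18.7]
(array([ 0.4, -5.2, -3. ]), array([0.001, 0.001, 0.001]))
```

Request:
apply_moves:
  targets:
    - [[0, -3, -3], [0, 0, 0]]
    - [[0, -7, -3], [0, 0, 0]]
    - [[0, -11, -3], [0, 0, 0]]
    - [[0, -15, -3], [0, 0, 0]]
    - [[0, -19, -3], [0, 0, 0]]

```text
clock: 7.6
position: [584.3, -107.9, 97.7]
ee_rot: [-2.171, 0.106, 2.171]
ft_force: [-0.8, 0.3, -0.7]
width: 0.005
```

Request:
apply_moves:
  targets:
    - [[0, -4, 0], [0, 0, 0]]
    - [[0, -8, 0], [0, 0, 0]]
    - [[0, -12, 0], [0, 0, 0]]
    - [[0, -16, 0], [0, 0, 0]]
    - [[0, -20, 0], [0, 0, 0]]

```text
clock: 8.1
position: [586.4, -88.4, 97.7]
ee_rot: [-2.171, 0.107, 2.171]
ft_force: [-0.5, -1.8, 0.4]
width: 0.005
```

```bash
python3 look.py w5
```

```text
8.1 [586.41849743 -88.35481617  97.69273616] [41.2 15.3] [-0.5 -1.8  0.4]
corner [251. 269.]
end [251. 190.]
wrist 0.83 [254.6, 231.9] [47.1 37.9]
wrist 0.34 [358.0, 93.6] [-12.6 114.3]
```

Request:
apply_moves:
  targets:
    - [[0, -4, 0], [0, 0, 0]]
    - [[0, -8, 0], [0, 0, 0]]
    - [[0, -12, 0], [0, 0, 0]]
    - [[0, -16, 0], [0, 0, 0]]
    - [[0, -20, 0], [0, 0, 0]]

```text
clock: 8.8
position: [588.5, -68.3, 97.7]
ee_rot: [-2.171, 0.107, 2.171]
ft_force: [0.1, -2.2, -0.0]
width: 0.007
```

Request:
apply_moves:
  targets:
    - [[0, -1.5, 0], [0, 0, 0]]
    - [[0, -3, 0], [0, 0, 0]]
    - [[0, -4, 0], [0, 0, 0]]

```text
clock: 9.1
position: [588.9, -64.6, 97.7]
ee_rot: [-2.171, 0.107, 2.171]
ft_force: [0.3, -3.0, -0.8]
width: 0.004
```

Request:
apply_moves:
  targets:
    - [[0, -1, 0], [0, 0, 0]]
    - [[0, -2, 0], [0, 0, 0]]
    - [[0, -2, 0], [0, 0, 0]]

```text
clock: 9.4
position: [589.0, -62.6, 97.7]
ee_rot: [-2.171, 0.107, 2.171]
ft_force: [0.5, -1.9, 0.2]
width: 0.006
```

Request:
apply_moves:
  targets:
    - [[0, -1, 0], [0, 0, 0]]
    - [[0, -2, 0], [0, 0, 0]]
    - [[0, -2, 0], [0, 0, 0]]

```text
clock: 9.7
position: [589.2, -60.8, 97.7]
ee_rot: [-2.171, 0.107, 2.171]
ft_force: [0.1, -3.4, -1.4]
width: 0.006
```

Request:
apply_moves:
  targets:
    - [[0, -1, 0], [0, 0, 0]]
    - [[0, -1, 0], [0, 0, 0]]

```text
clock: 9.9
position: [589.2, -60.7, 97.7]
ee_rot: [-2.172, 0.108, 2.172]
ft_force: [0.6, -6.1, -1.4]
width: 0.011
```

Request:
apply_moves:
  targets:
    - [[0, -1, 0], [0, 0, 0]]
    - [[0, -1, 0], [0, 0, 0]]

```text
clock: 10.1
position: [589.3, -60.5, 97.7]
ee_rot: [-2.173, 0.109, 2.173]
ft_force: [-1.3, -9.8, -0.3]
width: 0.002
```

Request:
apply_moves:
  targets:
    - [[0, -1, 0], [0, 0, 0]]
    - [[0, -1, 0], [0, 0, 0]]

```text
clock: 10.3
position: [589.3, -60.5, 97.8]
ee_rot: [-2.174, 0.11, 2.174]
ft_force: [-1.1, -13.1, -0.2]
width: 0.006
```

Hard stop reached. Back off, lift and move away.

Request:
apply_moves:
  targets:
    - [[0, 8, 0], [0, 0, 0]]
    - [[0, 25, 0], [0, 0, 0]]
    - [[-30, 30, 0], [0, 0, 0]]
    - [[-75, 30, 0], [0, 0, 0]]
    - [[-110, 30, 20], [0, 0, 0]]

```text
clock: 10.8
position: [568.6, -86.7, 209.6]
ee_rot: [-2.174, 0.107, 2.167]
ft_force: [0.7, 1.0, 0.2]
width: 0.007
```

Request:
apply_moves:
  targets:
    - [[0, 30, 40], [0, 0, 0]]
    - [[0, 50, 80], [0, 0, 0]]
    - [[0, 60, 110], [0, 0, 0]]
    - [[0, 60, 110], [0, 0, 0]]
    - [[0, 60, 110], [0, 0, 0]]

```text
clock: 11.3
position: [451.1, -134.9, 208.0]
ee_rot: [-2.171, 0.108, 2.169]
ft_force: [0.4, 0.6, -0.4]
width: 0.01
```

```bash
python3 look.py w6
python3 - <<'E'
from h import *
p=bot.get_image("top");a=p["pixels"][110:290,160:360,::-1];q=bot.get_image("scene");b=q["pixels"][150:330,150:400,::-1]
for x in(p,q):
    for t in("flux_jar","copper_dish","burr_block","knob"):
        for d in bot.masks_of(x,t)[:1]:print(t,d["conf"],d["point"],loc(onz(x,d["point"],117)))
w=cv2.imread("pics/w6.png")
cv2.imwrite("pics/fin.png",np.vstack([np.hstack([cv2.resize(w,(400,300)),cv2.resize(b,(400,300))])]))
E
```

```text
11.3 [ 451.12334917 -134.88771573  208.0239928 ] [-88.8 -44.3] [ 0.4  0.6 -0.4]
corner [ 44. 196.]
end [ 44. 139.]
wrist 0.69 [36.7, 124.1] [39.8 66.2]
top 0.54 [180.8, 237.1] [44.9 64.1]
flux_jar 0.49 [216.3, 326.7] [ -21.4 -171.9]
copper_dish 0.68 [196.0, 203.9] [ -2.8 143.4]
burr_block 0.91 [232.6, 196.1] [-97.  151.3]
flux_jar 0.56 [186.7, 272.7] [  11.7 -114.7]
copper_dish 0.75 [283.4, 314.9] [ 37.6 189.8]
burr_block 0.62 [273.7, 352.1] [-52.5 203.7]
knob 0.74 [236.0, 289.7] [36.3 49.3]
```

View pics/fin.png

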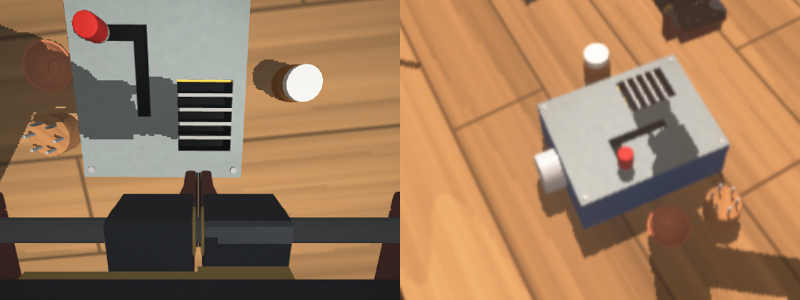

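```bash
python3 -c "
from rig import bot
print(bot.hand_in())"
```

```text
the job is handed in; nothing more can be done
None
```

The damper is open and locked, and I handed the job in at about 11.5 s of robot time. I pushed the red knob with the shut fingertips along the long leg to the corner stop, where the force rose to about 11 N. I then pushed it sideways to the end of the short leg, where it rose to about 13 N, and lifted the hand clear.

**Knob position:** in the last wrist view the knob stands at about (40, 66) mm in the extractor frame, against the slot end at (40, 65). The top camera gave (45, 64). The scene camera put it at (36, 49), about 16 mm short in y; I gave that less weight because its fit to the extractor was the poorest. The last picture shows the knob at the end of the short leg and the grille almost clear of the yellow blade.

**Jar, dish and block:** I never came near them, and they were detected within about 5 pixels of where they were at the start.

**Failed checks:** the network found no knob in the top view when I checked at the corner or during the sideways push. The wrist view read the knob's x about 7 mm high during the sideways push, so there I went by the hard stops.

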